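# Shut and lock the slicer's service hatch

## Robot

A 6-joint arm with a two-finger parallel gripper is mounted at the origin on the work surface. World frame = base frame: x ahead of the robot, y to its left, z up, the work surface at z = 0. Lengths are in m, angles in rad, forces in N, time in s.
With the tool pointing down it reaches from about 0.375 to 0.975 m from the base axis. Payload 3.8 kg.
Tool frame: the origin (TCP) lies midway between the tips of the shut fingers; the grasp point (between the pads) lies 19 mm behind it; z points along the fingers, y is the line along which they close (so a half turn about z gives the same grasp; the last joint's range is limited). The gripper opens to 85 mm and grips with 20 to 120 N. Pads are 22 mm wide; open, the fingers measure 114 mm over their backs; the gripper's body (76 mm by 85 mm) begins 54 mm behind the grasp point. The pads swing forward as they close: fully open they stand 13 mm farther back than shut.
Start: joints at [1.213, 0.264, 1.604, -0, 1.274, -0.037], TCP at [0.213, 0.641, 0.199] pointing down, gripper open.
Joint ranges: [-2.63, 2.63], [-0.94, 2.18], [0.31, 2.57], [-1.31, 4.45], [0, 2.66], [-2.55, 2.55]. Speed limits (rad/s): [2.57, 2.57, 3.14, 3.14, 3.14, 3.14].

## Interface

Orientations are given as a rotation vector (axis times angle).
In Python, from workcell import read_state, vision, ticket gives the robot as it stands. The module is installed in compiled form; this text tells all that it offers.
- The arm moves only by the tool jog_arm, never from a script. Its arguments are lists of equal length, an entry for each row: "turn": the turn, a rotation vector about the tool's x, y, z in rad, a list of three; "delta_pos": the shift along the tool's x, y, z in m, a list of three; "gripper": the finger opening in m, from 0 to 0.0854. In form: {"turn": [[rx, ry, rz], ...], "delta_pos": [[dx, dy, dz], ...], "gripper": [gripper, ...]}. A call has 1 to 20 rows; each row shifts and turns the commanded pose from where the row before left it, along the tool's axes as they then stand; what a row does not reach is not made up. A row lasts 1/12 s, in which the tool goes at most 41.7 mm and 7.16 degrees, less where a joint would pass 70% of its speed; a pose out of reach is approached as far as the arm can. A call with a gripper value outside its range is refused whole. The fingers move at their own pace and stop on an object; "grip_force" is the grip in N (left out, the last holds). Time passes only in rows, so rows that do not move let the fingers close. It gives the time, the measured TCP pose, the force, the opening and the grip force at its end, in the units of the state.
- read_state(): the state, without advancing time (a new reading comes with each control period).
- vision.read_camera(name): name is "scene" or "side" or "wrist"; returns the picture (420x560x3 uint8, red, green, blue); there is no depth.
- vision.calibration(name): a dict with "vfov" (degrees; the focal length in pixels is half the picture's height over the tangent of half this angle, whatever the lens; pixels are square), "cx", "cy" (the principal point, pixels), "R" (3x3) and "t" (3): a world point X has camera coordinates R X + t; the wrist camera has in their place "mount" (4x4, takes a point from camera to tool coordinates, whose origin is the TCP and whose axes are the flange's). Camera axes: x right, y down, z forward; pixel columns grow to the right and rows downward; lengths in m; the calibration is good to about 2 mm. A picture is of the moment at which its call begins: read the wrist's pose just before it. calibration takes no time and is no camera call.
- ticket.finish_job(): hands the job in; it is judged then, once.
The state is a dict: "time": time; "q": joint angles; "joint_vel": joint speeds; "joint_torque": joint torques, N m; "tool_pos": TCP position; "tcp_rot": TCP orientation; "wrist_force": force on the tool from outside, world axes, zero at the start; "torque": the same for the moment, N m; "width": opening from 0.0 (shut) to 1.0 (fully open); "grip_force": force on a finger pad.
Only numpy, scipy, OpenCV 4.12 (cv2) and the standard library are available. Lean on these libraries where they do the work, as an engineer would, in place of code of your own. Each camera call takes 0.05 s, during which the arm holds its last target. There are 200 camera calls.

## Task

Push the service hatch of the slicer's drive base fully shut, then lock it: set a fingertip in the slot of each of the two quarter-turn fasteners in front of it and turn them clockwise, seen from above, as far as they go, so that both noses lie over the hatch's edge. Turn the fasteners by their slots only, without pushing their noses; do not lift the hatch any further open, and leave the loose things on and around the base where they are.

Things in the scene. Friction and masses are not known exactly. Their poses are not given: they have to be found in the camera images.
- housing: Slicer drive base, a fixed aluminium box 320 (x) x 400 (y) x 90 mm high, standing on the table, turned up to 0.3 rad. Origin: centre of its underside on the table; x points away from the robot across the base, y to its left side, z up. The front deck (90 mm high) is the 110 mm strip at its -x side and carries the two fasteners at (-100, +110) mm and (-100, -110) mm. Behind it is a well covered by the hatch.
- hatch (a joint): Hinge of the hatch, rad: 0 is fully shut (hard stop), larger is more open. The hinge line runs along the base's y at its x = +128 mm, z = 90 mm, the side away from the robot, so the edge nearer the robot stands up when it is open. It starts ajar at 0.15 to 0.35. Stiff friction hinge: it stays where it is left; 2 to 5 N down near the free edge moves it.
- hatch_push (a point): Point on the upper face of the hatch, half-way along its width, 41 mm in from its free edge and 135 mm from the hinge line; a good place to press. It moves with the hatch; shut, it is about 94 mm above the table. The hatch is a steel plate 172 mm deep x 300 mm wide x 4 mm thick. The point's z axis is normal to the plate.
- hatch_edge (a point): Middle of the hatch's free edge, upper side. Shut, it lies at x = -48 mm, z = 94 mm of the drive base.
- cam_left (a joint): Turn of the left fastener, rad: 0 is fully unlocked, with its nose along the base's +y (to the left); grows clockwise seen from above to the hard stop at 1.571, locked, with its nose along the base's +x, over the hatch's edge. Starts at 0 to 0.35. Friction about 0.12 N m; it stays where it is left.
- cam_left_slot (a point): Centre of the slot's floor in the left fastener, on its vertical turning axis (x -100, y +110 mm of the base), 103 mm above the table. The fastener: disc 92 mm across, black grip halves on a steel base; between them a slot 34 mm wide, 22 mm deep, right across the middle, open at both ends (walls' tops 125 mm above the table). The point's x axis runs along the slot towards the nose, z is up.
- nose_left_tip (a point): Middle of the outer end of the left fastener's flat steel nose, 70 mm from the axis; x points out along the nose. The nose is 22 mm wide, 5 mm thick, in line with the slot, 46 to 70 mm from the axis, underside 97 mm above the table. It cannot pass over the edge of a hatch that is not shut. Not to be pushed with the fingers.
- cam_right (a joint): Turn of the right fastener, rad: 0 is fully unlocked, with its nose along the base's +y (to the left); grows clockwise seen from above to the hard stop at 1.571, locked, with its nose along the base's +x, over the hatch's edge. Starts at 0 to 0.35. Friction about 0.12 N m; it stays where it is left.
- cam_right_slot (a point): Centre of the slot's floor in the right fastener, on its vertical turning axis (x -100, y -110 mm of the base), 103 mm above the table. The fastener: disc 92 mm across, black grip halves on a steel base; between them a slot 34 mm wide, 22 mm deep, right across the middle, open at both ends (walls' tops 125 mm above the table). The point's x axis runs along the slot towards the nose, z is up.
- nose_right_tip (a point): Middle of the outer end of the right fastener's flat steel nose, 70 mm from the axis; x points out along the nose. The nose is 22 mm wide, 5 mm thick, in line with the slot, 46 to 70 mm from the axis, underside 97 mm above the table. It cannot pass over the edge of a hatch that is not shut. Not to be pushed with the fingers.
- thumb_nut_mid (a point): loose knurled steel thumb nut, 28 mm across, 26 mm tall, standing on the drive base's front deck between the two fasteners; the point is its centre
- grease_tin_mid (a point): loose round tin, 36 mm across, 30 mm tall, standing on the drive base's left side deck; the point is its centre
- oil_bottle_mid (a point): loose white oil bottle, 52 mm across, 130 mm tall, on the table just to the right of the drive base; the point is half-way up
- parts_pan_mid (a point): loose open steel pan, 176 x 162 x 65 mm, on the table to the left; the point is its centre
- wrench_mid (a point): loose flat steel wrench, 8 mm thick, lying on the table at the near right of the drive base; the point is on it, near its middle
- screwdriver_mid (a point): loose screwdriver lying on the table at the near left of the drive base; the point is on it, near its middle
- handwheel_mid (a point): loose black handwheel, 72 mm across, 34 mm tall, on the table to the right; the point is its centre

How it is judged:
By the outcome, as a careful person would: the job done as asked, in the order asked, and still so for the second after the job is handed in, with the robot touching nothing.
It also fails if it takes over 58 s, if anything falls off the work surface, if the arm or the gripper's body presses on something with over 40 N, if the wrist force passes 120 N, or if a joint passes its speed limit or range.

## Working session

There is one attempt and no reset: what is moved stays moved. The work goes in short steps, Python scripts to look and compute and a tool call to move; the robot and the scene stay as the last step left them, time stands still between calls to the robot, and variables do not carry over. Pictures are saved under pics/ and viewed, at most 10 in all, crops included, and the job is handed in when it is done.

Besides the shell and the picture viewer there is one more tool, called by a JSON object that holds its "method" and its "body", one argument or row to a line. jog_arm: Moves the arm, as the interface text tells. Its arguments: {"type":"object","properties":{"turn":{"type":"array","items":{"type":"array","items":{"type":"number"}}},"delta_pos":{"type":"array","items":{"type":"array","items":{"type":"number"}}},"gripper":{"type":"array","items":{"type":"number"}},"grip_force":{"type":"number"}},"required":["turn","delta_pos","gripper"]}

```bash
mkdir -p pics
cat > h.py <<'E'
import numpy as np, cv2
from scipy.spatial.transform import Rotation as Ro
from workcell import read_state, vision, ticket
def cam(name):
    s=read_state(); im=vision.read_camera(name); c=vision.calibration(name)
    f=210/np.tan(np.radians(c['vfov'])/2)
    if name=='wrist':
        T=np.eye(4);T[:3,:3]=Ro.from_rotvec(s['tcp_rot']).as_matrix();T[:3,3]=s['tool_pos']
        W=T@np.array(c['mount']); R=W[:3,:3].T; t=-R@W[:3,3]
    else: R=np.array(c['R']);t=np.array(c['t'])
    return im,(f,c['cx'],c['cy'],R,t)
def ray(p,k):
    f,cx,cy,R,t=k
    d=R.T@np.array([(p[0]-cx)/f,(p[1]-cy)/f,1]); return -R.T@t,d
def onz(p,k,z):
    o,d=ray(p,k); return o+d*(z-o[2])/d[2]
def proj(X,k):
    f,cx,cy,R,t=k; c=R@np.array(X)+t; return np.array([cx+f*c[0]/c[2],cy+f*c[1]/c[2]])
def save(n,im): cv2.imwrite('pics/'+n,im[:,:,::-1])
E
python3 - <<'E'
from h import *
a,k=cam('scene');b,l=cam('side')
save('a.png',a);save('b.png',b)
np.save('a.npy',a);np.save('b.npy',b)
for q in(k,l):print(q[0],q[1],q[2],-q[3].T@q[4],q[3][2])
print(read_state())
E
```

```text
470.1876644992926 269.3225888177314 212.63404586112782 [1.0840257  0.85855452 0.83882232] [-0.42893387 -0.68537728 -0.58845027]
467.57424969655165 270.64518035616766 214.09803341666813 [ 0.82093269 -1.266734    0.94693767] [-0.15783126  0.82340449 -0.54506361]
{'time': 0.1, 'q': array([ 1.21312035e+00,  2.64705144e-01,  1.60524297e+00,  1.38367216e-05,
        1.27369724e+00, -3.69092980e-02]), 'joint_vel': array([-0.00097678,  0.00012173, -0.00135358, -0.00088231,  0.00055765,
       -0.00132921]), 'joint_torque': array([ 6.44682514e-04, -5.16713011e+01, -3.68588555e+01, -1.60724917e-04,
        6.42051600e-03, -2.51876514e-05]), 'tool_pos': array([0.21257206, 0.63988906, 0.19826518]), 'tcp_rot': array([-0.5016415 , -3.1008613 ,  0.00315733]), 'wrist_force': array([ 0.24501145, -0.24135628,  0.01778327]), 'torque': array([ 0.04429829, -0.03600748,  0.05045226]), 'grip_force': 0.0, 'width': 1.0011957951526926}
```

View pics/a.png

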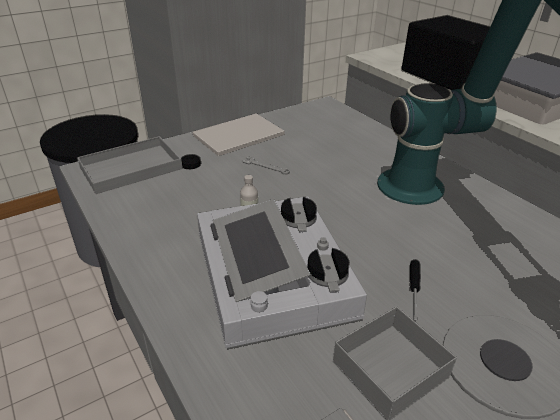

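View pics/b.png

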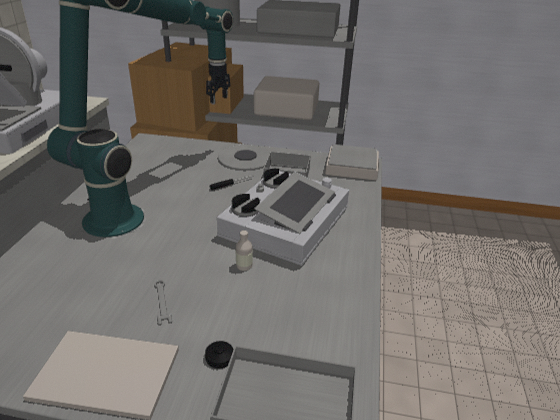

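The scene view shows the right fastener at about (299,211), the left one at (328,266), the thumb nut at (323,243) and the tin at (259,300). The hatch is ajar around (262,248). In the side view the fasteners are at (244,204) and (275,178).

Run:
```python
from h import *
P={}
for n,cs in(('a',[(328,266),(299,211)]),('b',[(275,178),(244,204)])):
    im=np.load(n+'.npy'); c=vision.calibration({'a':'scene','b':'side'}[n])
    k=(210/np.tan(np.radians(c['vfov'])/2),c['cx'],c['cy'],np.array(c['R']),np.array(c['t']))
    m=(im.max(2)<45).astype(np.uint8)
    for i,q in enumerate(cs):
        w=np.zeros_like(m);r=26 if n=='a' else 18
        cv2.circle(w,q,r,1,-1); ys,xs=np.nonzero(m&w)
        hull=cv2.convexHull(np.stack([xs,ys],1).astype(np.int32)); M=cv2.moments(hull)
        p=(M['m10']/M['m00'],M['m01']/M['m00'])
        P[n,i]=onz(p,k,.116); print(n,i,p,cv2.boundingRect(hull),P[n,i])
for n in'ab':
    d=P[n,0]-P[n,1];print(n,np.linalg.norm(d),np.arctan2(-d[0],d[1]))
```

```text
a 0 (327.9151486844153, 264.26296123306867) (308, 248, 41, 33) [0.55038255 0.25619581 0.116     ]
a 1 (298.17740429505136, 209.71498599439775) (281, 197, 35, 26) [0.48586188 0.04609109 0.116     ]
b 0 (275.0764139590854, 176.0379061371841) (264, 169, 24, 16) [0.54424602 0.24732326 0.116     ]
b 1 (244.87450980392157, 202.92897603485838) (232, 194, 27, 19) [0.48166217 0.03637747 0.116     ]
a 0.21978833281120028 -0.2979469363971247
b 0.22003377650974368 -0.2884100993051733
```

{"method": "jog_arm", "body": {
  "turn": [
    [0, 0, 0],
    [0, 0, 0],
    [0, 0, 0],
    [0, 0, 0],
    [0, 0, 0],
    [0, 0, 0],
    [0, 0, 0],
    [0, 0, 0],
    [0, 0, 0],
    [0, 0, 0],
    [0, 0, 0],
    [0, 0, 0],
    [0, 0, 0],
    [0, 0, 0],
    [0, 0, 0],
    [0, 0, 0],
    [0, 0, 0],
    [0, 0, 0],
    [0, 0, 0],
    [0, 0, 0]
  ],
  "delta_pos": [
    [0, 0, -0.03],
    [0, 0, -0.03],
    [-0.026, -0.02, -0.02],
    [-0.026, -0.02, -0.02],
    [-0.026, -0.02, -0.02],
    [-0.026, -0.02, -0.02],
    [-0.026, -0.02, -0.02],
    [-0.026, -0.02, -0.02],
    [-0.026, -0.02, -0.02],
    [-0.026, -0.02, -0.01],
    [-0.026, -0.02, 0],
    [-0.026, -0.02, 0],
    [-0.026, -0.02, 0],
    [-0.026, -0.02, 0],
    [-0.026, -0.02, 0],
    [-0.026, -0.02, 0],
    [-0.026, -0.02, 0],
    [-0.026, -0.02, 0],
    [0, 0, 0],
    [0, 0, 0]
  ],
  "gripper": [0, 0, 0, 0, 0, 0, 0, 0, 0, 0, 0, 0, 0, 0, 0, 0, 0, 0, 0, 0]
}}

```text
time: 1.77
tool_pos: [0.5072, 0.2043, 0.4086]
tcp_rot: [-0.507, -3.099, 0.001]
wrist_force: [-0.4, -0.3, -0.6]
width: 0.002
grip_force: 0.0
```

Run:
```python
from h import *
im,k=cam('wrist');save('c.png',im);np.save('c.npy',im)
s=read_state();print(s['tool_pos'],s['q'],s['tcp_rot'],s['time'],s['width'])
for X in((.548,.252,.125),(.484,.042,.125),(.607,.118,.127)):print(proj(X,k))
```

```text
[0.5066105  0.20536132 0.4088641 ] [ 3.39090554e-01 -3.72904466e-02  1.56158798e+00  6.69847368e-04
  1.61859336e+00 -9.09257285e-01] [-5.04026174e-01 -3.09941771e+00  5.60154240e-05] 1.8167 -0.00135934323356931
[322.05912704 173.70523243]
[152.76694783 178.44931087]
[240.51187634 244.5821374 ]
```

View pics/c.png

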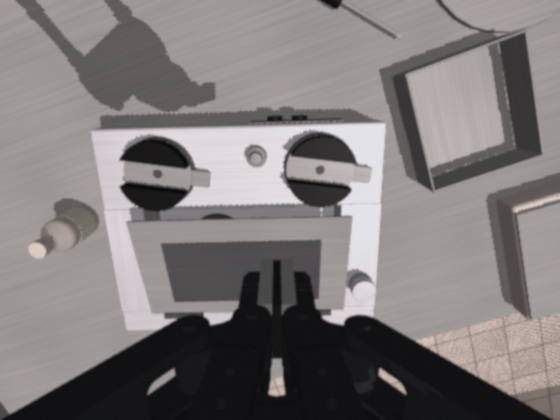

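The wrist view shows the left disc centre dot at (320,170) with its nose tip at (371,174), and the right dot at (157,174) with its nose tip at (210,178). The thumb nut is at (255,156) and the hatch's free edge runs from (131,222) to (351,217).

```bash
cat >> h.py <<'E'
def tool(v):
    s=read_state(); return Ro.from_rotvec(s['tcp_rot']).as_matrix().T@np.array(v)
E
python3 - <<'E'
from h import *
im=np.load('c.npy'); _,k=cam('wrist')
m=(im.max(2)<40).astype(np.uint8); C=[]
for q,tip in(((320,170),(371,174)),((157,174),(210,178))):
    w=np.zeros_like(m);cv2.circle(w,q,42,1,-1);ys,xs=np.nonzero(m&w)
    h=cv2.convexHull(np.stack([xs,ys],1).astype(np.int32)); M=cv2.minEnclosingCircle(h)
    A=onz(q,k,.103);B=onz(M[0],k,.122);T=onz(tip,k,.102);d=T-A
    print(M,A,B,'tip',T,np.hypot(*d[:2]),'slot ang',np.arctan2(d[1],d[0])); C.append(A)
d=C[0]-C[1];psi=np.arctan2(-d[0],d[1]);print('psi',psi,np.linalg.norm(d))
ex=np.array([np.cos(psi),np.sin(psi),0]);o=(C[0]+C[1])/2+.1*ex;o[2]=0;ey=np.array([-ex[1],ex[0],0])
s=read_state();R=Ro.from_rotvec(s['tcp_rot']).as_matrix();print('tool y ang',np.arctan2(R[1,1],R[0,1]),'o',o)
# hatch angle from free edge corners: intersect ray with base plane x-z
for p in((131,222),(351,217)):
    c,r=ray(p,k); 
    th=np.linspace(0,.5,501)
    E=[onz(p,k,.09+.176*np.sin(t)+.004*np.cos(t)) for t in th]
    e=[abs((e-o)@ex-(.128-.176*np.cos(t)+.004*np.sin(t))) for e,t in zip(E,th)];i=np.argmin(e)
    print('hatch',th[i],e[i],(E[i]-o)@ey)
t=th[i]
print('push',o+ex*(.128-.135*np.cos(t))+np.array([0,0,.094+.135*np.sin(t)]),'shut',o-.007*ex)
P=o-.003*ex;P[2]=.16
print('move',P-s['tool_pos'],tool(P-s['tool_pos']))
E
```

```text
((319.4298095703125, 168.23448181152344), 33.923404693603516) [0.54720294 0.253226   0.103     ] [0.54019418 0.25224609 0.122     ] tip [0.57471315 0.31740016 0.102     ] 0.06982216513085059 slot ang 1.1658123698962723
((154.0, 174.5), 36.10065460205078) [0.48242196 0.04217702 0.103     ] [0.47981071 0.04561003 0.122     ] tip [0.51053159 0.10798592 0.102     ] 0.07156089967030303 slot ang 1.1671142905785308
psi -0.29781847485237817 0.22076740788601923
tool y ang 1.2497909241150382 o [0.61041034 0.11835797 0.        ]
hatch 0.226 5.027264754856736e-05 -0.14262329952660943
hatch 0.228 1.2144771911172525e-05 0.1483823701137674
push [0.60705844 0.11938683 0.12451401] shut [0.60371849 0.12041202 0.        ]
move [ 0.10124572 -0.08681941 -0.2490553 ] [-0.12376598 -0.05043786  0.24890731]
```

{"method": "jog_arm", "body": {
  "turn": [
    [0, 0, 0],
    [0, 0, 0],
    [0, 0, 0],
    [0, 0, 0],
    [0, 0, 0],
    [0, 0, 0],
    [0, 0, 0],
    [0, 0, 0],
    [0, 0, 0],
    [0, 0, 0],
    [0, 0, 0],
    [0, 0, 0],
    [0, 0, 0],
    [0, 0, 0],
    [0, 0, 0],
    [0, 0, 0],
    [0, 0, 0],
    [0, 0, 0],
    [0, 0, 0],
    [0, 0, 0]
  ],
  "delta_pos": [
    [-0.0155, -0.006, 0.025],
    [-0.0155, -0.006, 0.025],
    [-0.0155, -0.006, 0.025],
    [-0.0155, -0.006, 0.025],
    [-0.0155, -0.006, 0.025],
    [-0.0155, -0.006, 0.025],
    [-0.0155, -0.006, 0.025],
    [-0.0155, -0.006, 0.025],
    [0, 0, 0.02],
    [0, 0, 0.02],
    [0, 0, 0.01],
    [0, 0, 0.005],
    [0, 0, 0.005],
    [0, 0, 0.005],
    [0, 0, 0.005],
    [0, 0, 0.005],
    [0, 0, 0.005],
    [0, 0, 0.004],
    [0, 0, 0.003],
    [0, 0, 0]
  ],
  "gripper": [0, 0, 0, 0, 0, 0, 0, 0, 0, 0, 0, 0, 0, 0, 0, 0, 0, 0, 0, 0]
}}

```text
time: 3.53
tool_pos: [0.6087, 0.1209, 0.1216]
tcp_rot: [-0.502, -3.1, 0.001]
wrist_force: [-0.6, -0.6, -0.9]
width: 0.001
grip_force: 0.0
```

{"method": "jog_arm", "body": {
  "turn": [
    [0, 0, 0],
    [0, 0, 0],
    [0, 0, 0],
    [0, 0, 0],
    [0, 0, 0],
    [0, 0, 0],
    [0, 0, 0],
    [0, 0, 0],
    [0, 0, 0],
    [0, 0, 0]
  ],
  "delta_pos": [
    [0, 0, 0.003],
    [0, 0, 0.003],
    [0, 0, 0.003],
    [0, 0, 0.003],
    [0, 0, 0.003],
    [0, 0, 0.003],
    [0, 0, 0.003],
    [0, 0, 0.003],
    [0, 0, 0.003],
    [0, 0, 0]
  ],
  "gripper": [0, 0, 0, 0, 0, 0, 0, 0, 0, 0]
}}

```text
time: 4.37
tool_pos: [0.6087, 0.121, 0.0945]
tcp_rot: [-0.501, -3.1, 0.001]
wrist_force: [-1.3, 0.1, -0.7]
width: 0.001
grip_force: 0.0
```

{"method": "jog_arm", "body": {
  "turn": [
    [0, 0, 0],
    [0, 0, 0],
    [0, 0, 0]
  ],
  "delta_pos": [
    [0, 0, 0.0015],
    [0, 0, 0.0015],
    [0, 0, 0]
  ],
  "gripper": [0, 0, 0]
}}

```text
time: 4.62
tool_pos: [0.6094, 0.1211, 0.0926]
tcp_rot: [0.502, 3.101, 0.0]
wrist_force: [-0.6, -0.5, 0.4]
width: 0.005
grip_force: 0.2
```

Run:
```python
from h import *
im,k=cam('side');a,_=cam('scene')
v=np.hstack([cv2.resize(im[140:290,190:390],(400,300)),cv2.resize(a[170:350,180:400],(400,300))]);save('d.png',v)
print(read_state()['wrist_force'])
```

```text
[ 0.77807579 -0.20422348  0.42020588]
```

View pics/d.png

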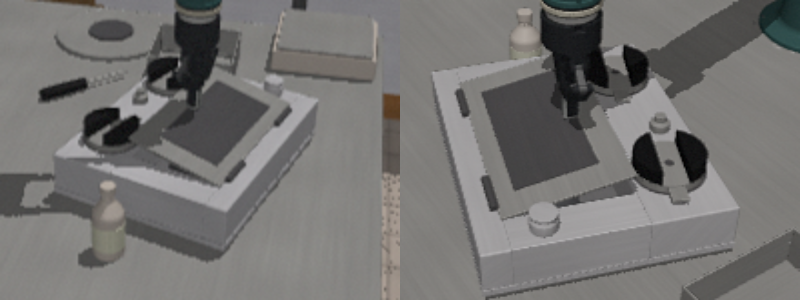

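The fingertip is on the hatch at about (570,115) in the right half, and the hatch is now nearly shut. The force reading is still almost zero, so I'll press on until it builds up against the stop.

{"method": "jog_arm", "body": {
  "turn": [
    [0, 0, 0],
    [0, 0, 0],
    [0, 0, 0]
  ],
  "delta_pos": [
    [0, 0, 0.001],
    [0, 0, 0.001],
    [0, 0, 0.001]
  ],
  "gripper": [0, 0, 0]
}}

```text
time: 4.97
tool_pos: [0.6093, 0.1212, 0.0897]
tcp_rot: [0.502, 3.101, 0.0]
wrist_force: [-0.3, 1.3, 2.9]
width: 0.001
grip_force: 0.8
```

{"method": "jog_arm", "body": {
  "turn": [
    [0, 0, 0],
    [0, 0, 0],
    [0, 0, 0]
  ],
  "delta_pos": [
    [0, 0, 0.001],
    [0, 0, 0.001],
    [0, 0, 0.001]
  ],
  "gripper": [0, 0, 0]
}}

```text
time: 5.22
tool_pos: [0.6092, 0.1211, 0.0864]
tcp_rot: [-0.502, -3.101, -0.0]
wrist_force: [-1.5, -0.2, 1.6]
width: 0.001
grip_force: 0.8
```

Run:
```python
from h import *
im,k=cam('side');a,l=cam('scene')
np.save('a2.npy',a)
v=np.hstack([cv2.resize(im[150:260,210:360],(400,300),interpolation=2),cv2.resize(a[190:340,190:390],(400,300),interpolation=2)]);save('e.png',v)
o=np.array([.6104,.1184,0]);p=-.298;ex=np.array([np.cos(p),np.sin(p),0]);ey=np.array([-ex[1],ex[0],0])
for t in(0,.05,.1,.2):
  for y in(.15,-.15):
    X=o+ex*(.128-.176*np.cos(t)+.004*np.sin(t))+ey*y+np.array([0,0,.09+.176*np.sin(t)+.004])
    print(t,y,'scene crop',400+2*(proj(X,l)-[190,190]),'side crop',(proj(X,k)-[210,150])*[400/150,300/110])
print(read_state()['wrist_force'],read_state()['tool_pos'])
```

```text
0 0.15 scene crop [643.66766841 592.42663494] side crop [221.51698484  80.65720231]
0 -0.15 scene crop [570.76869938 439.78789955] side crop [114.20695218 183.60105115]
0.05 0.15 scene crop [643.72201133 586.7788958 ] side crop [222.06425157  75.14510253]
0.05 -0.15 scene crop [570.51102585 434.54938122] side crop [114.48785912 177.62547115]
0.1 0.15 scene crop [643.39680777 581.16146995] side crop [222.89291421  69.6932975 ]
0.1 -0.15 scene crop [569.93692815 429.32952483] side crop [115.07789272 171.7265617 ]
0.2 0.15 scene crop [641.58778636 570.0716595 ] side crop [225.39625688  59.02177444]
0.2 -0.15 scene crop [567.82942982 418.9959448 ] side crop [117.19192603 160.21410207]
[-0.36830631 -0.36535287  0.68230815] [0.60918495 0.12107674 0.08620376]
```

View pics/e.png

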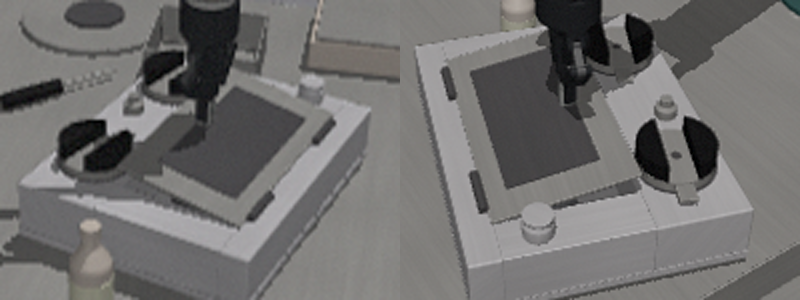

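The hatch still looks slightly open, with a gap under its near-left corner at about (620,190) in the right half. I'll compare the measured TCP with the fingertip visible in the picture.

Run:
```python
from h import *
im,k=cam('side');a,l=cam('scene')
s=read_state();T=np.array(s['tool_pos'])
for z in(0,.01,.02):
    X=T+[0,0,z]; print(z,'scene crop',(proj(X,l)-[250,190])*5,'side crop',(proj(X,k)-[260,160])*5)
v=np.hstack([cv2.resize(a[190:290,250:330],(400,500)),cv2.resize(im[160:260,260:340],(400,500))]);save('f.png',v)
```

```text
0 scene crop [119.66436251 301.61009173] side crop [130.40446804 211.15928144]
0.01 scene crop [119.75822264 285.99317472] side crop [130.9330105  199.01166415]
0.02 scene crop [119.85305154 270.21507012] side crop [131.46507852 186.78301797]
```

View pics/f.png

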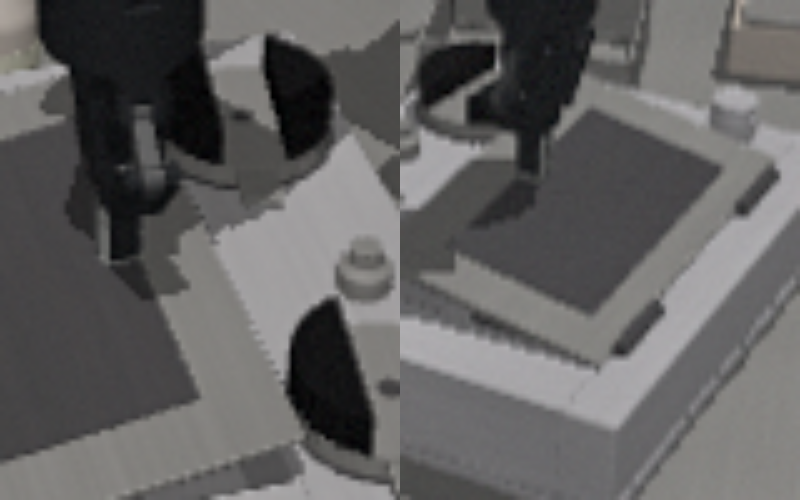

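The visible tip is at (122,262) in the left half and (528,178) in the right, about 25 mm above the TCP reading. It rests on the hatch, which is still open by about 0.12 rad. I'll keep pressing in small steps.

{"method": "jog_arm", "body": {
  "turn": [
    [0, 0, 0],
    [0, 0, 0],
    [0, 0, 0],
    [0, 0, 0],
    [0, 0, 0]
  ],
  "delta_pos": [
    [0, 0, 0.002],
    [0, 0, 0.002],
    [0, 0, 0.002],
    [0, 0, 0.002],
    [0, 0, 0.002]
  ],
  "gripper": [0, 0, 0, 0, 0]
}}

```text
time: 5.83
tool_pos: [0.6091, 0.1211, 0.0762]
tcp_rot: [-0.502, -3.101, 0.0]
wrist_force: [-1.5, 0.8, 2.5]
width: 0.0
grip_force: 0.8
```

Run:
```python
from h import *
c=vision.calibration('wrist');M=np.linalg.inv(np.array(c['mount']));f=210/np.tan(np.radians(c['vfov'])/2)
for z in(0,-.013,-.026,-.04):
    p=M@[0,0,z,1];print(z,c['cx']+f*p[0]/p[2],c['cy']+f*p[1]/p[2])
print(read_state()['q'])
```

```text
0 277.5394071979425 247.22925667076643
-0.013 277.62449593758635 258.1360137080626
-0.026 277.7223148027094 270.6745305556124
-0.04 277.84545879232405 286.45924638231514
[ 1.56067250e-01  2.65686598e-01  1.84070623e+00  9.43728838e-05
  1.03550806e+00 -1.09393843e+00]
```

{"method": "jog_arm", "body": {
  "turn": [
    [0, 0, 0],
    [0, 0, 0],
    [0, 0, 0]
  ],
  "delta_pos": [
    [0, 0, 0.0015],
    [0, 0, 0.0015],
    [0, 0, 0.0015]
  ],
  "gripper": [0, 0, 0]
}}

```text
time: 6.08
tool_pos: [0.6091, 0.1211, 0.0717]
tcp_rot: [-0.502, -3.101, 0.0]
wrist_force: [-1.3, 0.5, 1.8]
width: 0.001
grip_force: 0.8
```

{"method": "jog_arm", "body": {
  "turn": [
    [0, 0, 0],
    [0, 0, 0],
    [0, 0, 0]
  ],
  "delta_pos": [
    [0, 0, 0.001],
    [0, 0, 0.001],
    [0, 0, 0.001]
  ],
  "gripper": [0, 0, 0]
}}

```text
time: 6.33
tool_pos: [0.6092, 0.121, 0.0689]
tcp_rot: [-0.502, -3.101, 0.0]
wrist_force: [-1.0, 0.6, 1.4]
width: -0.001
grip_force: 0.8
```

{"method": "jog_arm", "body": {
  "turn": [
    [0, 0, 0],
    [0, 0, 0],
    [0, 0, 0]
  ],
  "delta_pos": [
    [0, 0, 0.001],
    [0, 0, 0.001],
    [0, 0, 0.001]
  ],
  "gripper": [0, 0, 0]
}}

```text
time: 6.58
tool_pos: [0.6092, 0.1211, 0.0659]
tcp_rot: [-0.502, -3.101, 0.0]
wrist_force: [-0.4, 0.3, 2.0]
width: 0.004
grip_force: 0.8
```

{"method": "jog_arm", "body": {
  "turn": [
    [0, 0, 0],
    [0, 0, 0],
    [0, 0, 0]
  ],
  "delta_pos": [
    [0, 0, 0.001],
    [0, 0, 0.001],
    [0, 0, 0.001]
  ],
  "gripper": [0, 0, 0]
}}

```text
time: 6.83
tool_pos: [0.6092, 0.1211, 0.0628]
tcp_rot: [-0.502, -3.101, 0.0]
wrist_force: [-1.5, 0.3, 1.4]
width: 0.001
grip_force: 0.8
```

Run:
```python
from h import *
im,k=cam('side');a,l=cam('scene')
s=read_state();T=np.array(s['tool_pos'])
for z in(0,.01,.02,.03):
    X=T+[0,0,z]; print(z,'scene crop',(proj(X,l)-[250,190])*5,'side crop',(proj(X,k)-[260,160])*5)
v=np.hstack([cv2.resize(a[190:290,250:330],(400,500)),cv2.resize(im[160:260,260:340],(400,500))]);save('g.png',v)
```

```text
0 scene crop [119.36320034 337.77694769] side crop [129.25592638 239.42097581]
0.01 scene crop [119.45441516 322.52944198] side crop [129.77657984 227.46082311]
0.02 scene crop [119.54656018 307.12644477] side crop [130.30067919 215.42151298]
0.03 scene crop [119.63964969 291.56556535] side crop [130.82825878 203.30225696]
```

View pics/g.png

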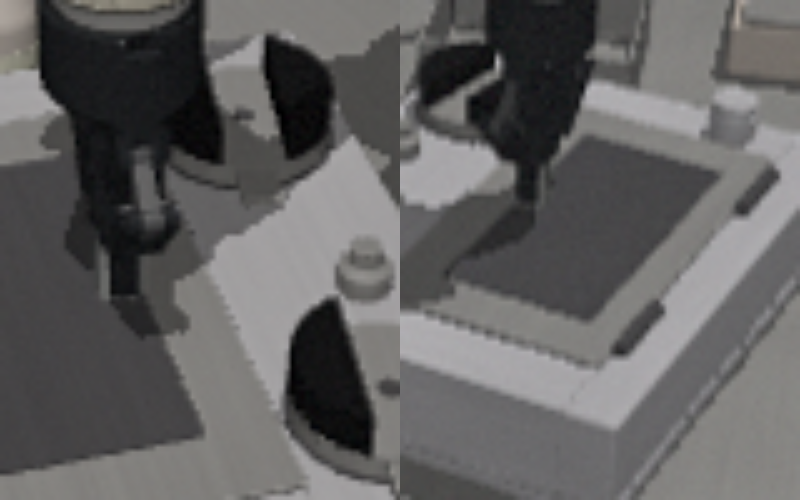

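The hatch is now nearly flush. The tip is at (122,297) in the left half and (528,206) in the right, so it sits about 27 mm above the TCP reading. I'll press on to the stop.

{"method": "jog_arm", "body": {
  "turn": [
    [0, 0, 0],
    [0, 0, 0],
    [0, 0, 0]
  ],
  "delta_pos": [
    [0, 0, 0.001],
    [0, 0, 0.001],
    [0, 0, 0.001]
  ],
  "gripper": [0, 0, 0]
}}

```text
time: 7.18
tool_pos: [0.6095, 0.121, 0.0622]
tcp_rot: [0.502, 3.101, -0.0]
wrist_force: [-7.9, -1.5, 18.1]
width: 0.0
grip_force: 8.9
```

The stop is reached: 18 N and the TCP no longer drops, so the hatch is shut. Next I'll lift off, go over the left fastener with the fingers partly open along the slot, and look.

{"method": "jog_arm", "body": {
  "turn": [
    [0, 0, 0],
    [0, 0, 0],
    [0, 0, 0],
    [0, 0, 0],
    [0, 0, 0],
    [0, 0, 0],
    [0, 0, 0],
    [0, 0, 0],
    [0, 0, 0],
    [0, 0, 0.084],
    [0, 0, 0],
    [0, 0, 0],
    [0, 0, 0],
    [0, 0, 0]
  ],
  "delta_pos": [
    [0, 0, -0.01],
    [0, 0, -0.03],
    [0, 0, -0.03],
    [0, 0, -0.03],
    [0.02, 0.021, 0],
    [0.02, 0.021, 0],
    [0.02, 0.021, 0],
    [0.02, 0.021, 0],
    [0.0205, 0.0217, 0],
    [0, 0, 0],
    [0, 0, 0.02],
    [0, 0, 0.02],
    [0, 0, 0.01],
    [0, 0, 0]
  ],
  "gripper": [0, 0, 0, 0.04, 0.04, 0.04, 0.04, 0.04, 0.04, 0.04, 0.04, 0.04, 0.04, 0.04]
}}

```text
time: 8.35
tool_pos: [0.5449, 0.2521, 0.1068]
tcp_rot: [-0.63, -3.073, 0.005]
wrist_force: [-1.1, -0.2, -1.0]
width: 0.467
grip_force: 0.0
```

Run:
```python
from h import *
w,m=cam('wrist');im,k=cam('side');a,l=cam('scene')
s=read_state();T=np.array(s['tool_pos']);R=Ro.from_rotvec(s['tcp_rot']).as_matrix()
print(T,np.arctan2(R[1,1],R[0,1]),s['width'],s['q'])
print('err tool',tool(np.array([.5472,.2532,T[2]])-T))
for z in(0,.02,.04):
    for y in(-.027,.027):
        X=T+[0,0,z]+R[:,1]*y; print(z,y,'scene',(proj(X,l)-[285,200])*4,'side',(proj(X,k)-[235,130])*4)
v=np.hstack([cv2.resize(a[200:300,285:385],(400,400)),cv2.resize(im[130:230,235:335],(400,400))]);save('i.png',v)
save('w.png',w)
```

```text
[0.54790957 0.25306533 0.1107306 ] 1.1656238574747646 0.46785247357467247 [ 3.91448759e-01  1.99440132e-01  1.85279102e+00 -5.96588135e-05
  1.08834600e+00 -7.74147189e-01]
err tool [ 7.05206557e-04 -1.55928634e-04 -6.34773044e-07]
0 -0.027 scene [159.28925072 228.17001747] side [148.80450036 197.90336307]
0 0.027 scene [183.29666668 291.53111862] side [181.23082208 175.76082914]
0.02 -0.027 scene [161.6598012  202.02321488] side [149.25865879 178.80439409]
0.02 0.027 scene [186.03727006 265.01610888] side [181.87635708 156.93176293]
0.04 -0.027 scene [164.0824294  175.30200299] side [149.71860862 159.46187611]
0.04 0.027 scene [188.84060817 237.89414813] side [182.5299473  137.86774062]
```

View pics/i.png

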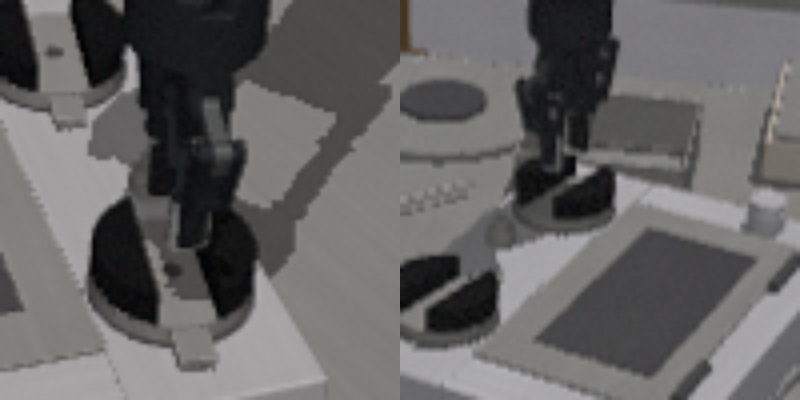

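The fingers straddle the axis in line with the left slot, with the near tip at (195,247), about 33 mm above the TCP. The hatch is flush. I'll lower into the slot.

{"method": "jog_arm", "body": {
  "turn": [
    [0, 0, 0],
    [0, 0, 0],
    [0, 0, 0],
    [0, 0, 0],
    [0, 0, 0],
    [0, 0, 0]
  ],
  "delta_pos": [
    [0.0007, 0, 0.012],
    [0, 0, 0.01],
    [0, 0, 0.007],
    [0, 0, 0.004],
    [0, 0, 0.003],
    [0, 0, 0]
  ],
  "gripper": [0.04, 0.04, 0.04, 0.04, 0.04, 0.04]
}}

```text
time: 9.0
tool_pos: [0.5459, 0.253, 0.0728]
tcp_rot: [-0.631, -3.076, 0.002]
wrist_force: [-0.2, -0.9, -0.4]
width: 0.468
grip_force: 0.0
```

{"method": "jog_arm", "body": {
  "turn": [
    [0, 0, 0.08],
    [0, 0, 0.08],
    [0, 0, 0.08],
    [0, 0, 0.08],
    [0, 0, 0.08],
    [0, 0, 0]
  ],
  "delta_pos": [
    [0, 0, 0],
    [0, 0, 0],
    [0, 0, 0],
    [0, 0, 0],
    [0, 0, 0],
    [0, 0, 0]
  ],
  "gripper": [0.04, 0.04, 0.04, 0.04, 0.04, 0.04]
}}

```text
time: 9.5
tool_pos: [0.5469, 0.2536, 0.0744]
tcp_rot: [1.233, 2.889, 0.001]
wrist_force: [-0.4, -0.6, 0.2]
width: 0.469
grip_force: 0.0
```

```bash
python3 -c "
from h import *
s=read_state();print(s['torque'],s['wrist_force'],s['q'][5],s['tool_pos'])"
```

```text
[-0.02245472  0.0174941  -0.01381434] [-0.3531059 -0.564201   0.2202185] -0.37146863470780733 [0.54689276 0.25360429 0.07440095]
```

{"method": "jog_arm", "body": {
  "turn": [
    [0, 0, 0.1],
    [0, 0, 0.1],
    [0, 0, 0.1],
    [0, 0, 0.1],
    [0, 0, 0.1],
    [0, 0, 0.1],
    [0, 0, 0.1],
    [0, 0, 0.1],
    [0, 0, 0.1],
    [0, 0, 0.1],
    [0, 0, 0.1]
  ],
  "delta_pos": [
    [0, 0, 0],
    [0, 0, 0],
    [0, 0, 0],
    [0, 0, 0],
    [0, 0, 0],
    [0, 0, 0],
    [0, 0, 0],
    [0, 0, 0],
    [0, 0, 0],
    [0, 0, 0],
    [0, 0, 0]
  ],
  "gripper": [0.04, 0.04, 0.04, 0.04, 0.04, 0.04, 0.04, 0.04, 0.04, 0.04, 0.04]
}}

```text
time: 10.42
tool_pos: [0.5473, 0.2526, 0.0744]
tcp_rot: [2.56, 1.818, 0.001]
wrist_force: [1.3, -2.1, -0.9]
width: 0.469
grip_force: 2.8
```

```bash
python3 -c "
from h import *
s=read_state();R=Ro.from_rotvec(s['tcp_rot']).as_matrix();print(np.arctan2(R[1,1],R[0,1]),s['torque'],s['wrist_force'],s['q'][5],s['tool_pos'])"
```

```text
-0.3357485190206763 [-0.42266879 -0.18195392  0.11029273] [ 1.34344687 -2.1212406  -0.91054031] 0.7288367732268409 [0.54729979 0.25261928 0.07442164]
```

Torque about z is 0.11 N m, the fastener's friction, so it is engaged and turning. I'll carry on to the stop in small steps.

{"method": "jog_arm", "body": {
  "turn": [
    [0, 0, 0.04],
    [0, 0, 0.04],
    [0, 0, 0.03]
  ],
  "delta_pos": [
    [0, 0, 0],
    [0, 0, 0],
    [0, 0, 0]
  ],
  "gripper": [0.04, 0.04, 0.04]
}}

```text
time: 10.67
tool_pos: [0.5473, 0.2525, 0.0744]
tcp_rot: [2.654, 1.678, 0.0]
wrist_force: [1.5, -2.5, 0.3]
width: 0.468
grip_force: 2.6
```

```bash
cat > t.py <<'E'
from h import *
s=read_state();R=Ro.from_rotvec(s['tcp_rot']).as_matrix();print(np.arctan2(R[1,1],R[0,1]),s['torque'],s['wrist_force'],s['q'][5],s['tool_pos'])
E
python3 t.py
```

```text
-0.4428223768637525 [-0.55477385 -0.18365508  0.12882092] [ 1.47302838 -2.46437715  0.30918668] 0.8358548831432443 [0.5472563  0.25246866 0.07440695]
```

{"method": "jog_arm", "body": {
  "turn": [
    [0, 0, 0.03],
    [0, 0, 0.03],
    [0, 0, 0]
  ],
  "delta_pos": [
    [0, 0, 0],
    [0, 0, 0],
    [0, 0, 0]
  ],
  "gripper": [0.04, 0.04, 0.04]
}}

```text
time: 10.92
tool_pos: [0.5472, 0.2524, 0.0744]
tcp_rot: [2.702, 1.599, 0.0]
wrist_force: [0.6, -3.7, 1.2]
width: 0.47
grip_force: 1.7
```

```bash
python3 t.py
```

```text
-0.5023146510974619 [-0.59360433 -0.17247661  0.09877343] [ 0.6092272  -3.72480851  1.20571912] 0.8951999894002284 [0.54718758 0.25244445 0.07436127]
```

{"method": "jog_arm", "body": {
  "turn": [
    [0, 0, 0.03],
    [0, 0, 0.03]
  ],
  "delta_pos": [
    [0, 0, 0],
    [0, 0, 0]
  ],
  "gripper": [0.04, 0.04]
}}

```text
time: 11.08
tool_pos: [0.5472, 0.2523, 0.0743]
tcp_rot: [2.749, 1.517, 0.0]
wrist_force: [0.9, -4.1, 1.6]
width: 0.471
grip_force: 10.0
```

```bash
python3 t.py
```

```text
-0.5619221152980615 [-0.58834389 -0.15275369  0.58390548] [ 0.90192022 -4.05256928  1.55743457] 0.9549814980872114 [0.54717567 0.25234141 0.07434827]
```

Torque jumped to 0.58 N m at −0.56 rad, so the left fastener is at its hard stop. I'll back off within the slot's slack, lift straight out, and turn back for the right one.

{"method": "jog_arm", "body": {
  "turn": [
    [0, 0, -0.1],
    [0, 0, -0.1],
    [0, 0, 0],
    [0, 0, 0],
    [0, 0, 0],
    [0, 0, 0],
    [0, 0, -0.118],
    [0, 0, -0.118],
    [0, 0, -0.118],
    [0, 0, -0.118],
    [0, 0, -0.118],
    [0, 0, -0.118],
    [0, 0, -0.118],
    [0, 0, -0.118],
    [0, 0, -0.118],
    [0, 0, -0.118],
    [0, 0, -0.118],
    [0, 0, -0.118],
    [0, 0, -0.112],
    [0, 0, 0]
  ],
  "delta_pos": [
    [0, 0, 0],
    [0, 0, 0],
    [0, 0, -0.01],
    [0, 0, -0.02],
    [0, 0, -0.025],
    [0, 0, -0.025],
    [0, 0, 0],
    [0, 0, 0],
    [0, 0, 0],
    [0, 0, 0],
    [0, 0, 0],
    [0, 0, 0],
    [0, 0, 0],
    [0, 0, 0],
    [0, 0, 0],
    [0, 0, 0],
    [0, 0, 0],
    [0, 0, 0],
    [0, 0, 0],
    [0, 0, 0]
  ],
  "gripper": [0.04, 0.04, 0.04, 0.04, 0.04, 0.04, 0.04, 0.04, 0.04, 0.04, 0.04, 0.04, 0.04, 0.04, 0.04, 0.04, 0.04, 0.04, 0.04, 0.04]
}}

```text
time: 12.75
tool_pos: [0.5468, 0.2537, 0.155]
tcp_rot: [0.632, 3.077, 0.001]
wrist_force: [0.4, 0.3, 0.0]
width: 0.472
grip_force: 0.0
```

{"method": "jog_arm", "body": {
  "turn": [
    [0, 0, 0],
    [0, 0, 0],
    [0, 0, 0],
    [0, 0, 0],
    [0, 0, 0],
    [0, 0, 0],
    [0, 0, 0],
    [0, 0, 0],
    [0, 0, 0]
  ],
  "delta_pos": [
    [-0.0029, -0.0273, 0],
    [-0.0029, -0.0273, 0],
    [-0.0029, -0.0273, 0],
    [-0.0029, -0.0273, 0],
    [-0.0029, -0.0273, 0],
    [-0.0029, -0.0273, 0],
    [-0.0029, -0.0273, 0],
    [-0.0029, -0.0273, 0],
    [0, 0, 0]
  ],
  "gripper": [0.04, 0.04, 0.04, 0.04, 0.04, 0.04, 0.04, 0.04, 0.04]
}}

```text
time: 13.5
tool_pos: [0.4801, 0.0402, 0.1545]
tcp_rot: [0.645, 3.074, -0.003]
wrist_force: [0.0, 0.2, -0.1]
width: 0.47
grip_force: 0.0
```

```bash
cat >> t.py <<'E'
print('err R',tool(np.array([.4824,.0422,s['tool_pos'][2]])-s['tool_pos']),s['time'])
E
python3 t.py
python3 - <<'E'
from h import *
a,l=cam('scene');o=np.load('a.npy').astype(int)
save('j.png',cv2.resize(a[180:330,190:390],(800,600)))
E
```

```text
1.1569894331038144 [ 0.00347191 -0.00293346 -0.04985139] [ 0.02100118  0.22656638 -0.1439864 ] -1.1229294874051536 [0.48013915 0.04022802 0.15450984]
err R [-1.27710384e-03  2.71461436e-03 -4.09956323e-06] 13.5
```

View pics/j.png

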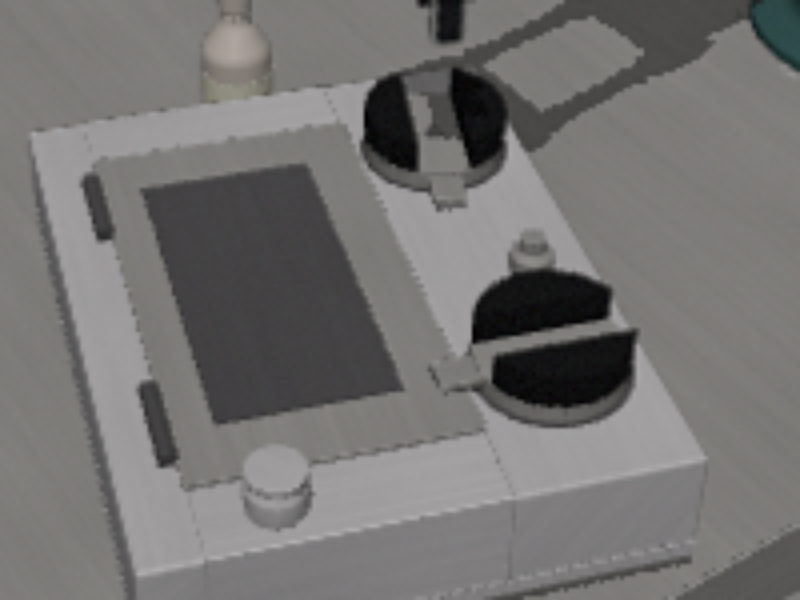

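The hatch is shut. The left nose, at about (460,372), lies over the hatch edge in line with the base's x. The right nose is still unlocked at about (450,190), and the fingers are above the right slot. I'll lower in.

{"method": "jog_arm", "body": {
  "turn": [
    [0, 0, 0],
    [0, 0, 0],
    [0, 0, 0],
    [0, 0, 0],
    [0, 0, 0],
    [0, 0, 0],
    [0, 0, 0]
  ],
  "delta_pos": [
    [-0.0005, 0.001, 0.02],
    [0, 0, 0.02],
    [0, 0, 0.015],
    [0, 0, 0.01],
    [0, 0, 0.01],
    [0, 0, 0.005],
    [0, 0, 0]
  ],
  "gripper": [0.04, 0.04, 0.04, 0.04, 0.04, 0.04, 0.04]
}}

```text
time: 14.13
tool_pos: [0.4817, 0.0447, 0.073]
tcp_rot: [-0.635, -3.075, 0.0]
wrist_force: [0.0, 0.1, -0.6]
width: 0.469
grip_force: 0.0
```

```bash
python3 t.py
```

```text
1.1637491632915307 [-0.00086918 -0.00841116  0.01711264] [ 0.0170305   0.11442652 -0.64913902] -1.122961160060885 [0.48170682 0.04469698 0.0730218 ]
err R [-1.62509191e-03 -2.01853301e-03 -1.49597847e-06] 14.1333
```

In the slot with no contact force. Turning the right fastener.

{"method": "jog_arm", "body": {
  "turn": [
    [0, 0, 0.08],
    [0, 0, 0.1],
    [0, 0, 0.1],
    [0, 0, 0.1],
    [0, 0, 0.1],
    [0, 0, 0.1],
    [0, 0, 0.1],
    [0, 0, 0.1],
    [0, 0, 0.1],
    [0, 0, 0.1],
    [0, 0, 0.1],
    [0, 0, 0.1],
    [0, 0, 0.1],
    [0, 0, 0.1],
    [0, 0, 0.1],
    [0, 0, 0.1]
  ],
  "delta_pos": [
    [0, 0, 0],
    [0, 0, 0],
    [0, 0, 0],
    [0, 0, 0],
    [0, 0, 0],
    [0, 0, 0],
    [0, 0, 0],
    [0, 0, 0],
    [0, 0, 0],
    [0, 0, 0],
    [0, 0, 0],
    [0, 0, 0],
    [0, 0, 0],
    [0, 0, 0],
    [0, 0, 0],
    [0, 0, 0]
  ],
  "gripper": [0.04, 0.04, 0.04, 0.04, 0.04, 0.04, 0.04, 0.04, 0.04, 0.04, 0.04, 0.04, 0.04, 0.04, 0.04, 0.04]
}}

```text
time: 15.47
tool_pos: [0.4843, 0.042, 0.0752]
tcp_rot: [2.631, 1.707, 0.001]
wrist_force: [2.8, -8.9, -2.1]
width: 0.47
grip_force: 4.9
```

```bash
python3 t.py
```

```text
-0.41964087890157903 [-1.55952389 -0.44040008  0.20213861] [ 2.75958827 -8.88608037 -2.11237703] 0.461466383932187 [0.48429825 0.04204887 0.07516969]
err R [-6.35417452e-04 -1.79509936e-03 -7.89203627e-06] 15.4667
```

{"method": "jog_arm", "body": {
  "turn": [
    [0, 0, 0.03],
    [0, 0, 0.03],
    [0, 0, 0.02]
  ],
  "delta_pos": [
    [0, 0, 0],
    [0, 0, 0],
    [0, 0, 0]
  ],
  "gripper": [0.04, 0.04, 0.04]
}}

```text
time: 15.72
tool_pos: [0.4843, 0.0418, 0.0752]
tcp_rot: [2.694, 1.605, 0.001]
wrist_force: [1.5, -9.6, -3.0]
width: 0.471
grip_force: 4.7
```

```bash
python3 t.py
```

```text
-0.49613759758402765 [-1.6051102  -0.41711401  0.17923044] [ 1.4966366  -9.6307311  -2.97487181] 0.5379320323515135 [0.48425098 0.04184267 0.07518669]
err R [-5.66899663e-04 -1.79788314e-03 -8.47511263e-06] 15.7167
```

{"method": "jog_arm", "body": {
  "turn": [
    [0, 0, 0.03],
    [0, 0, 0.03]
  ],
  "delta_pos": [
    [0, 0, 0],
    [0, 0, 0]
  ],
  "gripper": [0.04, 0.04]
}}

```text
time: 15.88
tool_pos: [0.4842, 0.0417, 0.0752]
tcp_rot: [2.741, 1.523, 0.001]
wrist_force: [1.9, -10.6, -1.7]
width: 0.468
grip_force: 7.1
```

```bash
python3 t.py
```

```text
-0.5561104298830394 [-1.74292142 -0.33945349  0.29918421] [  1.88056397 -10.56595028  -1.68249363] 0.5979815847586636 [0.48419045 0.0416609  0.07519086]
err R [-4.87309068e-04 -1.80521519e-03 -9.03622624e-06] 15.8833
```

{"method": "jog_arm", "body": {
  "turn": [
    [0, 0, 0.03],
    [0, 0, 0.02]
  ],
  "delta_pos": [
    [0, 0, 0],
    [0, 0, 0]
  ],
  "gripper": [0.04, 0.04]
}}

```text
time: 16.05
tool_pos: [0.4842, 0.0414, 0.0752]
tcp_rot: [2.773, 1.461, 0.0]
wrist_force: [2.4, -9.5, -1.7]
width: 0.473
grip_force: 39.0
```

```bash
python3 t.py
```

```text
-0.6010434315160156 [-1.46573084 -0.34056999  2.44871257] [ 2.44593558 -9.50914828 -1.72631387] 0.6441857446228848 [0.484188   0.04143652 0.07517486]
err R [-3.81475677e-04 -1.90635841e-03 -1.11273970e-05] 16.05
```

Hard stop clearly reached at 2.45 N m. I'll back off within the slack and lift straight out.

{"method": "jog_arm", "body": {
  "turn": [
    [0, 0, -0.1],
    [0, 0, -0.1],
    [0, 0, -0.08],
    [0, 0, 0],
    [0, 0, 0],
    [0, 0, 0],
    [0, 0, 0],
    [0, 0, 0],
    [0, 0, 0],
    [0, 0, 0],
    [0, 0, 0],
    [0, 0, 0]
  ],
  "delta_pos": [
    [0, 0, 0],
    [0, 0, 0],
    [0, 0, 0],
    [0, 0, -0.01],
    [0, 0, -0.02],
    [0, 0, -0.03],
    [0, 0, -0.03],
    [0, 0, -0.03],
    [0, 0, -0.03],
    [0, 0, -0.03],
    [0, 0, -0.02],
    [0, 0, 0]
  ],
  "gripper": [0.04, 0.04, 0.04, 0.04, 0.04, 0.04, 0.04, 0.04, 0.04, 0.04, 0.04, 0.04]
}}

```text
time: 17.05
tool_pos: [0.4859, 0.0446, 0.2819]
tcp_rot: [2.549, 1.824, 0.016]
wrist_force: [0.9, -0.2, 0.3]
width: 0.468
grip_force: 0.0
```

```bash
python3 t.py
python3 - <<'E'
from h import *
a,l=cam('scene');np.save('a3.npy',a)
o=np.array([.6104,.1184,0]);p=-.298;ex=np.array([np.cos(p),np.sin(p),0]);ey=np.array([-ex[1],ex[0],0])
for y in(.11,-.11):
    for e in(0,-.1,-.2):
        X=o-.1*ex+ey*y+.07*(np.cos(e)*ex-np.sin(e)*ey)+[0,0,.102];print(y,e,4*(proj(X,l)-[190,180]))
save('k.png',cv2.resize(a[180:330,190:390],(800,600)))
E
```

```text
-0.3286318630872538 [-0.03673901 -0.01667459  0.04372144] [ 0.86483421 -0.19241425  0.29179576] 0.3690433570180345 [0.48585289 0.0446075  0.28188161]
err R [-3.39291303e-03 -2.49093129e-03 -4.36273173e-05] 17.05
0.11 0 [434.64711108 371.84947648]
0.11 -0.1 [439.05934668 380.0324288 ]
0.11 -0.2 [444.66009994 387.98884253]
-0.11 0 [331.61824821 148.15602738]
-0.11 -0.1 [334.96364341 154.21769835]
-0.11 -0.2 [339.33868841 160.10311698]
```

View pics/k.png

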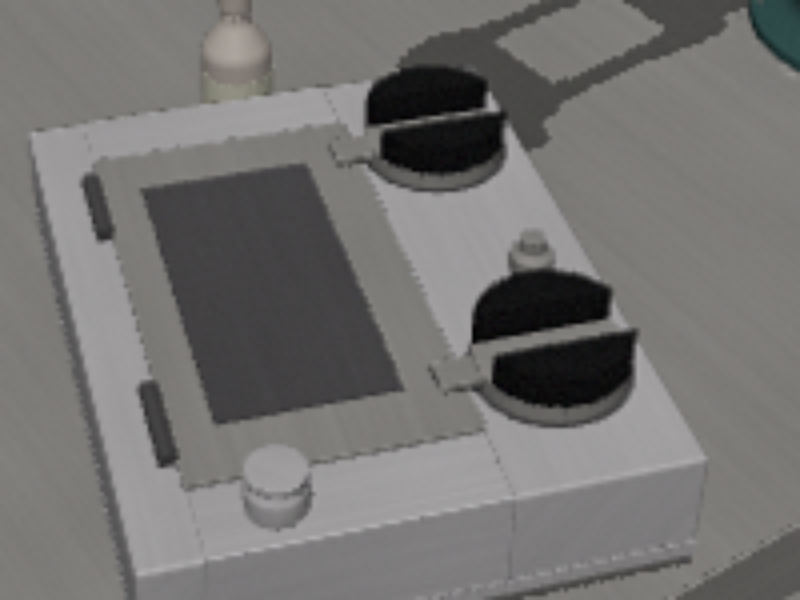

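Both noses lie over the hatch edge, with the tips at about (436,377) and (334,154), matching the predicted locked positions. The hatch is flush, and the nut, tin and bottle are where they were.

```bash
python3 -c "
from workcell import ticket
print(ticket.finish_job())"
```

```text
the job is handed in; nothing more can be done
None
```

I pushed the hatch shut, turned both fasteners clockwise to their stops with their noses over its edge, and handed the job in at about 17 s; the verdict was not shown.

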